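# Tap the levelling-screw thread in a rack foot

### The arm

A 7-joint arm with a two-finger parallel gripper is mounted at the origin on the work surface. World frame = base frame: x ahead of the robot, y to its left, z up, the work surface at z = 0. Lengths are in m, angles in rad, forces in N, time in s.
With the tool pointing down it reaches from about 0.425 to 0.925 m from the base axis. Payload 6.8 kg.
Tool frame: the origin (TCP) lies on the front face of the gripper's body, between the roots of the fingers; the fingertips stand 73 mm ahead of it and the grasp point (between the pads) lies 54 mm ahead of it; z points along the fingers, y is the direction in which the jaws open and shut (so a half turn about z gives the same grasp; the last joint's range is limited). The gripper opens to 85 mm and grips with 20 to 120 N. Pads are 22 mm wide; open, the fingers measure 114 mm over their backs; the gripper's body (76 mm by 85 mm) begins 54 mm behind the grasp point. The pads swing forward as they close: fully open they stand 13 mm farther back than shut.
Start: joints at [-1.381, 0.477, 0.022, 1.555, -0.011, 1.109, -0.083], TCP at [0.198, 0.645, 0.304] pointing down, gripper open.
Joint ranges: [-2.96, 2.96], [-0.34, 2.1], [-1.41, 1.46], [0.24, 2.44], [-1.37, 4.51], [0.17, 1.92], [-2.96, 2.96]. Speed limits (rad/s): [2.39, 2.39, 3.14, 3.14, 3.14, 3.14, 3.14].

### API

Orientations are given as a unit quaternion [w, x, y, z].
In Python, from station import get_obs, read_camera, hand_in, spot_in, cut_out, spot_point gives the robot as it stands. The module is installed in compiled form; this text tells all that it offers.
- The arm moves only by the tool move_arm, never from a script. Its arguments are lists of equal length, an entry for each row: "gripper": the opening, from 0 (shut) to 1 (fully open); "xyz": the shift along the tool's x, y, z in cm, a list of three; "twist": the turn about the tool's z in rad. A call has 1 to 5 rows; each row is the pose to reach, as a shift and turn from the pose commanded when the call began, along the tool's axes at that moment; what a row does not reach only later rows make up. A row lasts 1/12 s, in which the tool goes at most 41.7 mm and 7.16 degrees, less where a joint would pass 70% of its speed; a pose out of reach is approached as far as the arm can. A call with a gripper value outside its range is refused whole. The fingers move at their own pace and stop on an object; "squeeze" is the grip in N (left out, the last holds). Time passes only in rows, so rows that repeat a pose let the fingers close. It gives the time, the measured TCP pose, the force and the opening at its end, in the units of the state.
- get_obs(): the state, without advancing time (a new reading comes with each control period).
- read_camera(name): name is "scene" or "top" or "wrist"; returns a dict with "pixels" (384x512x3 uint8, red, green, blue), "fx", "fy", "cx", "cy" (pixels), "R" (3x3) and "t" (3): a world point X has camera coordinates R X + t. Camera axes: x right, y down, z forward; pixel columns grow to the right and rows downward; lengths in m; the calibration is good to about 2 mm. The wrist camera is an equidistant fisheye: a pixel r from the principal point sees the ray r / f radians off the axis. A picture is of the moment at which its call begins. There is no depth.
- hand_in(): hands the job in, once; it reports no verdict.
Trained networks look in the newest picture that a camera, given by its name, has taken for a name from the list of things; names that differ only in an ending like _2 or _b are one class to them, and where a whole thing is asked for, a point or a joint stands for the part that bears it (a point fixed in the world has none). Each returns a list of dicts, best first, with "p" (0 to 1); they miss things now and then, are a little off and sometimes report something else, mostly with a low value. They report only what shows in the picture. A call takes as long as a camera call.
- spot_in(query, camera): "centre" ([x, y, z] in m, in world coordinates, good to about 4 mm: the middle of the surface that is visible of it).
- cut_out(query, camera): "pixels" (384x512 bool, what is visible of it).
- spot_point(query, camera): "centre" ([x, y, z] in m, in world coordinates, good to about 4 mm: a listed point, or the origin of a listed thing).
The state is a dict: "t": time; "q": joint angles; "joint_vel": joint speeds; "joint_torque": joint torques, N m; "eef_pos": TCP position; "tool_rot": TCP orientation; "contact_force": force on the tool from outside, world axes, zero at the start; "torque": the same for the moment, N m; "gripper_width": opening from 0.0 (shut) to 1.0 (fully open).
Only numpy, scipy, OpenCV 4.12 (cv2) and the standard library are available. Lean on these libraries where they do the work, as an engineer would, in place of code of your own. Each camera call takes 0.05 s, during which the arm holds its last target.

### The job

The green rack foot clamped in the tapping stand with the red knob needs its thread tapped: crank the tap about half a turn forward (clockwise from above), about a quarter turn back to break the chip, then about half a turn forward again, up against the depth stop, stopping for half a second before each change of direction. Leave the crank at the stop and let go; leave the empty stand with the black knob and the culture jars alone.

Things in the scene. Friction and masses are not known exactly. Their poses are not given: they have to be found in the camera images.
- crank (a joint): Red-knob crank's angle, rad. Grows clockwise from above (cutting). Starts within 0.15 of 0, where the crank points at the dial's red mark; white marks follow clockwise at each quarter turn (1.57, 3.14, 4.71). Depth stop at 4.75, other end -0.35. Takes about 0.25 N m (4 N at the knob) and stays where it is left. The tap screws itself, crank and knob down 2 mm per turn.
- crank_grip (a point): Middle of the red knob, on its axis, 218 mm above the table. The knob is an upright cylinder, 26 mm in diameter, 55 mm tall (25 mm above this point, 30 below), spinning freely on a pin at the crank's end, so a gripper holding it need not turn with the crank. The crank arm, 16 mm wide, ends under the knob; the rest of the stand is no higher than the knob's foot. Axes: no meaning.
- crank_hub (a point): Point on the vertical spindle axis on top of the crank's hub (30 mm in diameter), 188 mm above the table, level with the knob's foot. The knob's axis is 60 mm from it. The grey stand below (base 180 x 130 mm, steel column, dark 100 mm dial) is fixed; a green rack foot with a drilled round boss is clamped under its tap.
- spare_grip (a point): The same point on the knob of the empty stand, which is alike but with a black knob and no green foot under its tap. Not to be touched. Its crank may point any way.
- jar1: Culture jar with white lid, 66 mm in diameter, 92 mm tall, upright and loose, straight ahead beyond the stands; origin at the centre of its underside. Leave it alone.
- jar2: Another such jar, beside the stands on the robot's left. Leave it alone.

How it is judged:
On the way, in this order (a step that is already met when the one before it is completed fails the run):
1. the crank stands still about half a turn forward (2.55 to 3.75 rad) (value of joint crank between 2.55 and 3.75 rad and velocity of joint crank between -0.25 and 0.25 rad/s), for 0.2 s.
2. it stands still about a quarter turn back from there (1.0 to 2.2 rad) (value of joint crank between 1 and 2.2 rad and velocity of joint crank between -0.25 and 0.25 rad/s), for 0.2 s.
At the end, for the whole second after the job is handed in: After half a turn forward and a quarter back, the red-knob crank rests within 0.25 rad (14 degrees) of the depth stop (joint above 4.5) (value of joint crank above 4.5 rad and velocity of joint crank between -0.1 and 0.1 rad/s); the robot touches nothing.
It fails at once if the spare crank is moved by more than 25 mm (distance of spare_grip from where it was at the start of the episode above 0.025 m).
It fails at once if a jar is moved by more than 40 mm or tipped (distance of any of jar1, jar2 from where it was at the start of the episode above 0.04 m or angle between any of jar1, jar2's own z axis and vertical above 0.4 rad).
It also fails if it takes over 54 s, if anything falls off the work surface, if the arm or the gripper's body presses on something with over 40 N, if the wrist force passes 120 N, or if a joint passes its speed limit or range.

## Working session

There is one attempt and no reset: what is moved stays moved. The work goes in short steps, Python scripts to look and compute and a tool call to move; the robot and the scene stay as the last step left them, time stands still between calls to the robot, and variables do not carry over. Pictures are saved under pics/ and viewed, and the job is handed in when it is done.

Besides the shell and the picture viewer there is one more tool, called after "Emit:" in YAML: its name, and indented under it one key for each argument. move_arm: Moves the arm, as the interface text tells. Its arguments: {"type":"object","properties":{"gripper":{"type":"array","items":{"type":"number"}},"xyz":{"type":"array","items":{"type":"array","items":{"type":"number"}}},"twist":{"type":"array","items":{"type":"number"}},"squeeze":{"type":"number"}},"required":["gripper","xyz","twist"]}

```bash
mkdir -p pics; ls; python3 - <<'E'
from station import *
import cv2
o=get_obs(); print({k:o[k] for k in('t','eef_pos','tool_rot','gripper_width')})
for c in('scene','top'):
    r=read_camera(c); cv2.imwrite(f'pics/{c}0.png',r['pixels'][:,:,::-1])
    for q in('crank_grip','crank_hub','spare_grip','jar1','jar2'):
        print(c,q,[(d['centre'],d['p']) for d in spot_point(q,c)][:3])
E
```

```text
pics
{'t': 0.0, 'eef_pos': array([0.19792636, 0.64484362, 0.30292005]), 'tool_rot': array([-6.94024996e-05,  1.48340917e-01,  9.88935853e-01, -9.19618642e-04]), 'gripper_width': 0.9994569958740622}
scene crank_grip [([0.622, -0.1969, 0.2227], 0.54)]
scene crank_hub [([0.5638, -0.1745, 0.1855], 0.6)]
scene spare_grip [([0.4349, 0.2315, 0.2125], 0.64)]
scene jar1 [([0.7122, 0.0442, -0.0024], 0.9), ([0.601, 0.3867, -0.0034], 0.78)]
scene jar2 [([0.7122, 0.0442, -0.0024], 0.9), ([0.601, 0.3867, -0.0034], 0.78)]
top crank_grip [([0.6264, -0.1921, 0.2165], 0.51)]
top crank_hub [([0.5611, -0.1736, 0.19], 0.93)]
top spare_grip [([0.4379, 0.2316, 0.2172], 0.76)]
top jar1 [([0.6059, 0.3898, 0.0048], 0.83)]
top jar2 [([0.6059, 0.3898, 0.0048], 0.83)]
```

View pics/scene0.png

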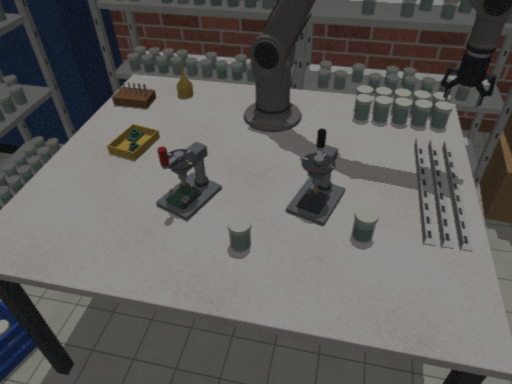

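View pics/top0.png

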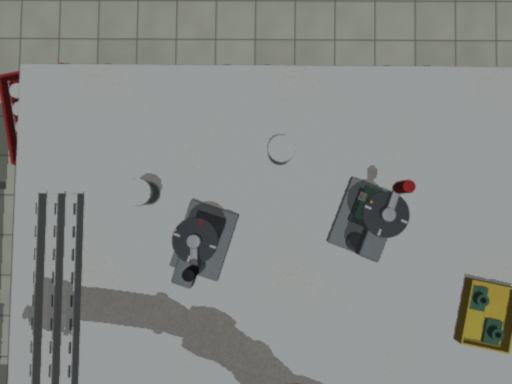

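```bash
cat > h.py <<'E'
import numpy as np,cv2
from station import *
def proj(r,X):
    c=r['R']@np.array(X)+r['t']; return np.array([r['fx']*c[0]/c[2]+r['cx'],r['fy']*c[1]/c[2]+r['cy']])
def back(r,uv,z):
    d=r['R'].T@np.array([(uv[0]-r['cx'])/r['fx'],(uv[1]-r['cy'])/r['fy'],1]); o=-r['R'].T@r['t']
    return o+d*(z-o[2])/d[2]
E
python3 - <<'E'
from h import *
out=[]
for c,p in(('top',(390,205)),('scene',(185,175))):
    r=read_camera(c); im=r['pixels'][:,:,::-1].copy()
    print(c,-r['R'].T@r['t'])
    for X in([.624,-.194,.243],[.624,-.194,.188],[.5625,-.174,.188]): print(proj(r,X))
    u,v=p; out.append(cv2.resize(im[v-45:v+45,u-45:u+45],(400,400),interpolation=cv2.INTER_CUBIC))
    for q in('crank_grip','crank_hub'):
        for d in cut_out(q,c)[:2]:
            ys,xs=np.nonzero(d['pixels']); print(c,q,d['p'],xs.min(),xs.max(),ys.min(),ys.max(),xs.mean(),ys.mean())
    px=r['pixels'].astype(int); m=(px[...,0]>90)&(px[...,1]<50)&(px[...,2]<50)
    m[:v-45]=0;m[v+45:]=0;m[:,:u-45]=0;m[:,u+45:]=0
    ys,xs=np.nonzero(m); print('red',xs.min(),xs.max(),ys.min(),ys.max(),xs.mean(),ys.mean())
cv2.imwrite('pics/crop1.png',np.hstack(out))
E
```

```text
top [0.57999021 0.08989828 0.94862915]
[408.96897794 182.21958547]
[398.27668468 183.72727283]
[388.60865918 213.11712469]
top crank_grip 0.74 394 414 180 192 403.9159292035398 186.24778761061947
top crank_hub 0.77 381 413 180 220 395.82958801498125 197.43258426966293
red 403 413 181 191 407.9306930693069 185.990099009901
scene [1.46676614 0.28521    0.91583356]
[160.43309975 150.15454182]
[163.81884485 165.76648831]
[178.1308202  153.95107061]
scene crank_grip 0.48 157 169 147 166 163.0655737704918 156.39344262295083
scene crank_hub 0.63 158 182 148 168 167.7097902097902 157.5034965034965
red 158 165 147 150 161.45833333333334 148.70833333333334
```

View pics/crop1.png

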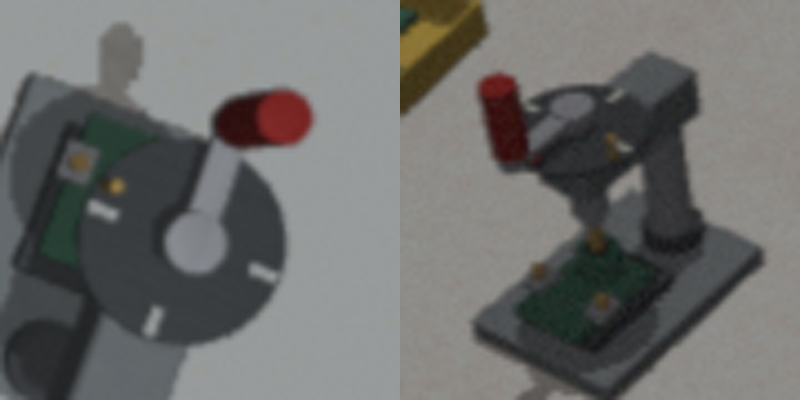

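```bash
python3 - <<'E'
from h import *
r=read_camera('top')
k=back(r,(408.5,186.2),.243);h=back(r,(388.7,214.0),.188)
print(k,h,np.linalg.norm((k-h)[:2]))
for m in((103,210),(262,272),(153,322)):
    p=back(r,(345+m[0]/4.444-.4,160+m[1]/4.444-.4),.175); d=p-h; print('mark',p,np.hypot(*d[:2]),np.degrees(np.arctan2(d[1],d[0])))
d=k-h;print(np.degrees(np.arctan2(d[1],d[0])))
r=read_camera('scene'); print(back(r,(161.3,148.9-.0),.243))
# crop scene knob top at (497,84): 
print(back(r,(140+97/4.444-.4,130+84/4.444-.4),.243), back(r,(140+173/4.444-.4,130+103/4.444-.4),.188))
E
```

```text
[ 0.61627987 -0.19308823  0.243     ] [ 0.56066847 -0.1741895   0.188     ] 0.058734906557302215
mark [ 0.5748294  -0.13464791  0.175     ] 0.0420008241043296 70.29616095142671
mark [ 0.5464273  -0.20988214  0.175     ] 0.03842883549662495 -111.75173075382935
mark [ 0.52194214 -0.15842046  0.175     ] 0.041813773090323074 157.84425839283702
-18.769588402347296
[ 0.61798691 -0.19393212  0.243     ]
[ 0.61615116 -0.19431724  0.243     ] [ 0.55676298 -0.17493545  0.188     ]
```

Emit:
move_arm:
  gripper: [1,1,1,1,1]
  xyz:
    - [0,0,-4]
    - [0,0,-8]
    - [0,0,-10]
    - [-2,-2.1,-11]
    - [-4,-4.2,-11]
  twist: [0,0,0,0,0]

```text
t: 1.42
eef_pos: [0.2231, 0.5948, 0.4171]
tool_rot: [0.0, 0.147, 0.989, 0.003]
contact_force: [0.6, -0.0, 0.2]
gripper_width: 0.996
```

Emit:
move_arm:
  gripper: [1,1,1,1,1]
  xyz:
    - [-2.8,-2.9,0]
    - [-5.6,-5.8,0]
    - [-8.4,-8.7,0]
    - [-11.2,-11.6,0]
    - [-14,-14.5,0]
  twist: [0,0,0,0,0]

```text
t: 1.83
eef_pos: [0.3158, 0.4118, 0.4141]
tool_rot: [0.0, 0.148, 0.989, 0.0]
contact_force: [0.4, 0.2, 0.1]
gripper_width: 0.997
```

Emit:
move_arm:
  gripper: [1,1,1,1,1]
  xyz:
    - [-2.8,-2.9,0]
    - [-5.6,-5.8,0]
    - [-8.4,-8.7,0]
    - [-11.2,-11.6,0]
    - [-14,-14.5,0]
  twist: [0,0,0,0,0]

```text
t: 2.25
eef_pos: [0.407, 0.232, 0.4142]
tool_rot: [0.0, 0.148, 0.989, 0.0]
contact_force: [0.2, 0.5, -0.2]
gripper_width: 0.999
```

Emit:
move_arm:
  gripper: [1,1,1,1,1]
  xyz:
    - [-2.8,-2.9,0]
    - [-5.6,-5.8,0]
    - [-8.4,-8.7,0]
    - [-11.2,-11.6,0]
    - [-14,-14.5,0]
  twist: [0,0,0,0,0]

```text
t: 2.67
eef_pos: [0.4983, 0.0523, 0.4144]
tool_rot: [0.0, 0.148, 0.989, 0.0]
contact_force: [0.9, 0.1, 0.2]
gripper_width: 0.998
```

Emit:
move_arm:
  gripper: [1,1,1,1,1]
  xyz:
    - [-2.8,-2.9,0]
    - [-5.6,-5.8,0]
    - [-8.4,-8.7,0]
    - [-11.2,-11.6,0]
    - [-14,-14.5,0]
  twist: [0,0,0,0,0]

```text
t: 3.08
eef_pos: [0.5897, -0.1271, 0.4141]
tool_rot: [0.0, 0.148, 0.989, 0.0]
contact_force: [0.7, 0.5, 0.5]
gripper_width: 1.002
```

Emit:
move_arm:
  gripper: [1,1,1,1,1]
  xyz:
    - [-2,-2,0]
    - [-3,-3,0]
    - [-3,-3,0]
    - [-3,-3,0]
    - [-3,-3,0]
  twist: [0,0,0,0,0]

```text
t: 3.5
eef_pos: [0.6089, -0.1616, 0.4137]
tool_rot: [-0.0, 0.148, 0.989, 0.0]
contact_force: [-0.2, 0.4, 0.0]
gripper_width: 0.997
```

```bash
python3 - <<'E'
from h import *
r=read_camera('wrist'); cv2.imwrite('pics/w1.png',r['pixels'][:,:,::-1])
o=get_obs();print(o['eef_pos'],o['tool_rot'],o['q'],o['t'])
for q in('crank_grip','crank_hub'): print(q,[(d['centre'],d['p']) for d in spot_point(q,'wrist')])
E
```

```text
[ 0.60888043 -0.161224    0.41385159] [-1.54156922e-04  1.47343110e-01  9.89085275e-01  5.50406460e-04] [-0.30211811  0.36446625  0.63233786  1.56123597 -0.22220857  1.28901011
  1.63605892] 3.55
crank_grip [([0.6202, -0.1926, 0.2195], 0.73)]
crank_hub [([0.562, -0.1756, 0.1827], 0.85), ([0.7098, 0.0462, -0.0034], 0.36)]
```

View pics/w1.png

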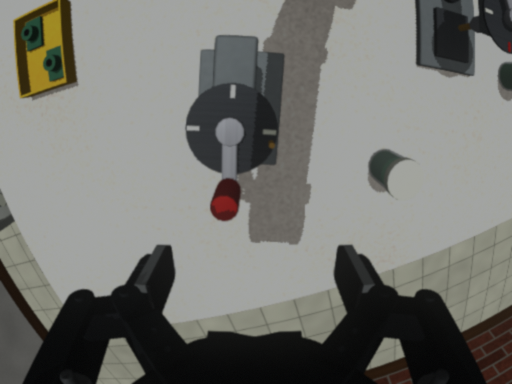

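```bash
cat >> h.py <<'E'
def backw(r,uv,z):
    d=np.array([uv[0]-r['cx'],uv[1]-r['cy']]); rr=np.hypot(*d); th=rr/r['fx']
    v=np.array([*(np.sin(th)*d/rr),np.cos(th)]); v=r['R'].T@v; o=-r['R'].T@r['t']
    return o+v*(z-o[2])/v[2]
E
python3 - <<'E'
from h import *
r=read_camera('wrist'); im=r['pixels'][:,:,::-1]
cv2.imwrite('pics/w1c.png',cv2.resize(im[75:225,170:290],(600,750)[:2],interpolation=cv2.INTER_CUBIC)[:600])
k=backw(r,(225,207),.243);h=backw(r,(229,131),.188);print(k,h,np.linalg.norm((k-h)[:2]))
for m in((233,91),(193,128),(270,132)):
    d=backw(r,m,.175)-h;print(np.hypot(*d[:2]),np.degrees(np.arctan2(d[1],d[0])))
d=k-h;print(np.degrees(np.arctan2(d[1],d[0])))
E
```

```text
[ 0.62009001 -0.19102631  0.243     ] [ 0.56335657 -0.1730904   0.188     ] 0.05950109223780575
0.04039414355126907 157.92155149075182
0.039527704882379555 -110.04560438907163
0.042069003841753314 68.95948119607966
-17.544011815873507
```

View pics/w1c.png

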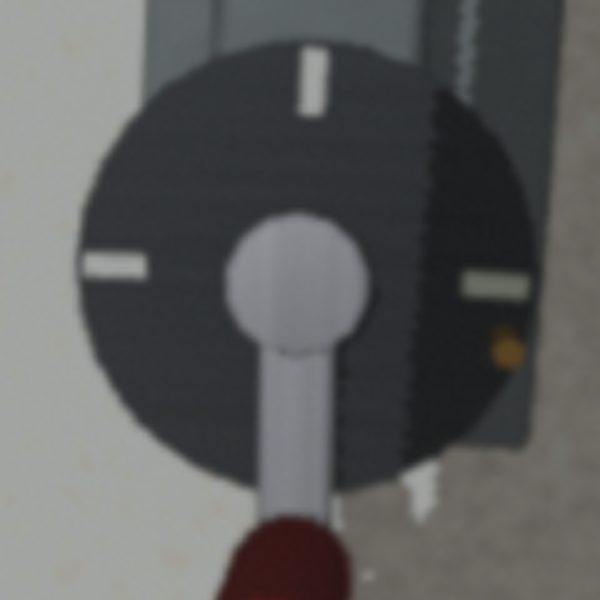

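Emit:
move_arm:
  gripper: [1,1,1,1,1]
  xyz:
    - [-1.8,-2.6,0]
    - [-1.8,-2.6,3]
    - [-1.8,-2.6,6]
    - [-1.8,-2.6,8.5]
    - [-1.8,-2.6,8.5]
  twist: [0,0,0,0,0]

```text
t: 4.12
eef_pos: [0.6164, -0.1909, 0.3237]
tool_rot: [-0.004, 0.148, 0.989, 0.001]
contact_force: [-1.0, 0.8, -1.2]
gripper_width: 1.0
```

```bash
python3 - <<'E'
from h import *
r=read_camera('wrist'); cv2.imwrite('pics/w2.png',r['pixels'][:,:,::-1])
o=get_obs();print(o['eef_pos'],o['tool_rot'])
for q in('crank_grip','crank_hub'): print(q,[(d['centre'],d['p']) for d in spot_point(q,'wrist')])
E
```

```text
[ 0.61751041 -0.19151717  0.32674523] [-2.55829086e-03  1.47794426e-01  9.89014731e-01  3.51963610e-04]
crank_grip [([0.6204, -0.1921, 0.218], 0.97)]
crank_hub [([0.5575, -0.1737, 0.1849], 0.96)]
```

View pics/w2.png

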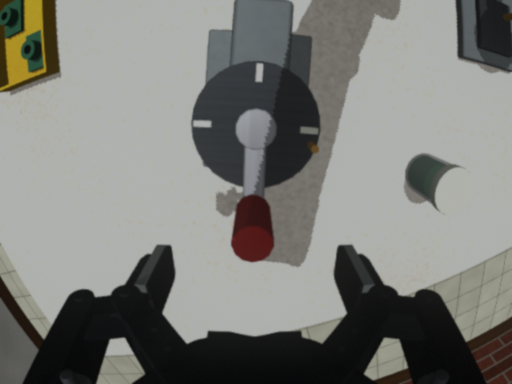

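Emit:
move_arm:
  gripper: [1,1,1,0.2,0]
  xyz:
    - [0,0,2.5]
    - [0,0,5]
    - [0,0,5.5]
    - [0,0,5.5]
    - [0,0,5.5]
  twist: [0,0,0,0,0]
  squeeze: 40

```text
t: 4.68
eef_pos: [0.6194, -0.1933, 0.2759]
tool_rot: [0.001, 0.148, 0.989, -0.0]
contact_force: [-0.9, -1.0, -0.3]
gripper_width: 0.748
```

Emit:
move_arm:
  gripper: [0,0,0,0,0]
  xyz:
    - [0,0,0]
    - [0,0,0]
    - [0,0,0]
    - [0,0,0]
    - [0,0,0]
  twist: [0,0,0,0,0]

```text
t: 5.1
eef_pos: [0.6192, -0.1932, 0.2753]
tool_rot: [0.001, 0.148, 0.989, 0.0]
contact_force: [0.0, 1.1, 6.9]
gripper_width: 0.293
```

```bash
python3 - <<'E'
from h import *
r=read_camera('wrist'); cv2.imwrite('pics/w3.png',r['pixels'][:,:,::-1])
o=get_obs();print(o['eef_pos'],o['tool_rot'],o['contact_force'],o['torque'],o['gripper_width'])
E
```

```text
[ 0.61922506 -0.19316569  0.27531702] [1.09536404e-03 1.48322608e-01 9.88938416e-01 1.13597796e-04] [-0.51869661  0.67411554  6.25628765] [0.15447185 0.18545563 0.00191004] 0.29433298376800726
```

View pics/w3.png

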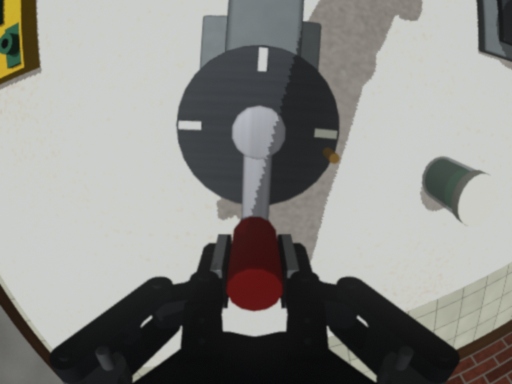

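```bash
cat > wp.py <<'E'
import numpy as np,sys
hub=np.array(eval(sys.argv[1])); s=np.array(eval(sys.argv[2])); ds=eval(sys.argv[3]); ref=eval(sys.argv[4]) # degs, ref deg
w=s-hub; R=np.hypot(*w); p0=np.degrees(np.arctan2(w[1],w[0])); print(R,p0)
P=lambda D: 100*R*np.array([np.cos(np.radians(p0-D)),np.sin(np.radians(p0-D))])
n=np.array([.1483,.989])
last=P(ref); 
for i in range(0,len(ds),5):
    out=[]
    for D in ds[i:i+5]:
        d=P(D)-last; out.append([round(-.956*d[0]+.2933*d[1],2),round(.2933*d[0]+.956*d[1],2)])
    print(ds[i:i+5],out); last=P(ds[min(i+4,len(ds)-1)])
E
python3 wp.py '(.562,-.1735)' '(.6192,-.1932)' 'list(range(12,181,12))' 0
```

```text
0.0604973553140961 -19.003994310142787
[12, 24, 36, 48, 60] [[np.float64(0.17), np.float64(-1.25)], [np.float64(0.61), np.float64(-2.44)], [np.float64(1.28), np.float64(-3.51)], [np.float64(2.15), np.float64(-4.43)], [np.float64(3.2), np.float64(-5.13)]]
[72, 84, 96, 108, 120] [[np.float64(1.17), np.float64(-0.47)], [np.float64(2.42), np.float64(-0.7)], [np.float64(3.68), np.float64(-0.65)], [np.float64(4.91), np.float64(-0.35)], [np.float64(6.05), np.float64(0.21)]]
[132, 144, 156, 168, 180] [[np.float64(1.0), np.float64(0.78)], [np.float64(1.81), np.float64(1.75)], [np.float64(2.41), np.float64(2.86)], [np.float64(2.76), np.float64(4.08)], [np.float64(2.84), np.float64(5.34)]]
```

Emit:
move_arm:
  gripper: [0,0,0,0,0]
  xyz:
    - [0.17,-1.25,0]
    - [0.61,-2.44,0]
    - [1.28,-3.51,0]
    - [2.15,-4.43,0]
    - [3.2,-5.13,0]
  twist: [0,0,0,0,0]

```text
t: 5.57
eef_pos: [0.5751, -0.2321, 0.2751]
tool_rot: [0.003, 0.148, 0.989, 0.0]
contact_force: [5.2, 4.3, 1.1]
gripper_width: 0.292
```

Emit:
move_arm:
  gripper: [0,0,0,0,0]
  xyz:
    - [1.17,-0.47,0.01]
    - [2.42,-0.7,0.01]
    - [3.68,-0.65,0.02]
    - [4.91,-0.35,0.02]
    - [6.05,0.21,0.03]
  twist: [0,0,0,0,0]

```text
t: 5.98
eef_pos: [0.5173, -0.2134, 0.2748]
tool_rot: [0.003, 0.149, 0.989, -0.001]
contact_force: [8.4, -0.7, -1.7]
gripper_width: 0.295
```

Emit:
move_arm:
  gripper: [0,0,0,0,0]
  xyz:
    - [1.0,0.78,0.01]
    - [1.81,1.75,0.01]
    - [2.41,2.86,0.02]
    - [2.76,4.08,0.02]
    - [2.84,5.34,0.03]
  twist: [0,0,0,0,0]

```text
t: 6.4
eef_pos: [0.5048, -0.1553, 0.2744]
tool_rot: [0.002, 0.149, 0.989, -0.001]
contact_force: [3.7, -7.4, -0.1]
gripper_width: 0.294
```

Emit:
move_arm:
  gripper: [0,0,0,0,0]
  xyz:
    - [0,0,0]
    - [0,0,0]
    - [0,0,0]
    - [0,0,0]
    - [0,0,0]
  twist: [0,0,0,0,0]

```text
t: 6.82
eef_pos: [0.5057, -0.1532, 0.2743]
tool_rot: [0.002, 0.148, 0.989, 0.001]
contact_force: [3.6, 3.0, 4.6]
gripper_width: 0.295
```

Emit:
move_arm:
  gripper: [0,0,0,0,0]
  xyz:
    - [0,0,0]
    - [0,0,0]
    - [0,0,0]
    - [0,0,0]
    - [0,0,0]
  twist: [0,0,0,0,0]

```text
t: 7.23
eef_pos: [0.5057, -0.1532, 0.2743]
tool_rot: [0.002, 0.148, 0.989, 0.001]
contact_force: [3.5, 2.0, 5.1]
gripper_width: 0.292
```

```bash
python3 - <<'E'
from h import *
o=get_obs();print(o['eef_pos'],o['contact_force'],o['joint_vel'].round(3))
r=read_camera('wrist'); t=read_camera('top')
cv2.imwrite('pics/w4.png',np.hstack([r['pixels'][::,:,::-1][:300,100:450],cv2.resize(t['pixels'][:,:,::-1][140:260,320:460],(350,300))]))
E
python3 wp.py '(.562,-.1735)' '(.6192,-.1932)' 'list(range(169,89,-11))+[90]' 180
```

```text
[ 0.50571091 -0.15324216  0.27427399] [3.53049393 2.02476077 5.09114343] [-0.001 -0.001 -0.001 -0.003  0.004 -0.001 -0.   ]
0.0604973553140961 -19.003994310142787
[169, 158, 147, 136, 125] [[np.float64(-0.07), np.float64(-1.16)], [np.float64(-0.36), np.float64(-2.28)], [np.float64(-0.86), np.float64(-3.33)], [np.float64(-1.55), np.float64(-4.26)], [np.float64(-2.41), np.float64(-5.04)]]
[114, 103, 92, 90] [[np.float64(-0.99), np.float64(-0.61)], [np.float64(-2.08), np.float64(-1.01)], [np.float64(-3.22), np.float64(-1.2)], [np.float64(-3.43), np.float64(-1.21)]]
```

View pics/w4.png

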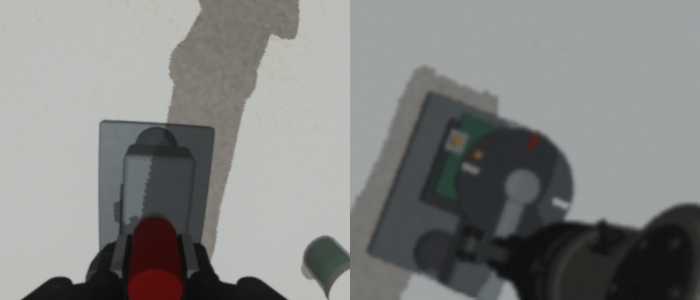

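Emit:
move_arm:
  gripper: [0,0,0,0,0]
  xyz:
    - [-0.07,-1.16,0]
    - [-0.36,-2.28,-0.01]
    - [-0.86,-3.33,-0.01]
    - [-1.55,-4.26,-0.02]
    - [-2.41,-5.04,-0.03]
  twist: [0,0,0,0,0]

```text
t: 7.75
eef_pos: [0.5129, -0.2079, 0.2745]
tool_rot: [0.0, 0.148, 0.989, 0.002]
contact_force: [0.1, 7.5, 9.4]
gripper_width: 0.293
```

Emit:
move_arm:
  gripper: [0,0,0,0,0]
  xyz:
    - [-0.99,-0.61,0]
    - [-2.08,-1.01,-0.01]
    - [-3.22,-1.2,-0.02]
    - [-3.43,-1.21,-0.02]
    - [-3.43,-1.21,-0.02]
  twist: [0,0,0,0,0]

```text
t: 8.17
eef_pos: [0.5425, -0.2303, 0.2747]
tool_rot: [0.0, 0.148, 0.989, 0.001]
contact_force: [0.7, 3.7, 8.3]
gripper_width: 0.294
```

Emit:
move_arm:
  gripper: [0,0,0,0,0]
  xyz:
    - [0,0,0]
    - [0,0,0]
    - [0,0,0]
    - [0,0,0]
    - [0,0,0]
  twist: [0,0,0,0,0]

```text
t: 8.58
eef_pos: [0.5424, -0.2302, 0.2747]
tool_rot: [0.001, 0.148, 0.989, 0.001]
contact_force: [2.1, 1.8, 6.6]
gripper_width: 0.294
```

Emit:
move_arm:
  gripper: [0,0,0,0,0]
  xyz:
    - [0,0,0]
    - [0,0,0]
    - [0,0,0]
    - [0,0,0]
    - [0,0,0]
  twist: [0,0,0,0,0]

```text
t: 9.0
eef_pos: [0.5424, -0.2302, 0.2747]
tool_rot: [0.001, 0.148, 0.989, 0.001]
contact_force: [1.2, 2.7, 7.9]
gripper_width: 0.295
```

```bash
python3 - <<'E'
from h import *
o=get_obs();print(o['eef_pos'],o['contact_force'],o['joint_vel'].round(3))
w=o['eef_pos'][:2]-[.562,-.1735]; print(np.hypot(*w),np.degrees(np.arctan2(w[1],w[0])))
t=read_camera('top')
cv2.imwrite('pics/t5.png',cv2.resize(t['pixels'][:,:,::-1][140:260,320:460],(700,600)))
E
python3 wp.py '(.562,-.1735)' '(.6192,-.1932)' 'list(range(102,271,12))+[273,276,278]' 90
```

```text
[ 0.54237213 -0.23023045  0.2747406 ] [1.2215101  2.74743074 7.91828725] [ 0.001  0.    -0.    -0.002  0.002 -0.001  0.001]
0.06002997010221746 -109.08483950252577
0.0604973553140961 -19.003994310142787
[102, 114, 126, 138, 150] [[np.float64(1.25), np.float64(0.17)], [np.float64(2.44), np.float64(0.61)], [np.float64(3.51), np.float64(1.28)], [np.float64(4.43), np.float64(2.15)], [np.float64(5.13), np.float64(3.2)]]
[162, 174, 186, 198, 210] [[np.float64(0.47), np.float64(1.17)], [np.float64(0.7), np.float64(2.42)], [np.float64(0.65), np.float64(3.68)], [np.float64(0.35), np.float64(4.91)], [np.float64(-0.21), np.float64(6.05)]]
[222, 234, 246, 258, 270] [[np.float64(-0.78), np.float64(1.0)], [np.float64(-1.75), np.float64(1.81)], [np.float64(-2.86), np.float64(2.41)], [np.float64(-4.08), np.float64(2.76)], [np.float64(-5.34), np.float64(2.84)]]
[273, 276, 278] [[np.float64(-0.32), np.float64(-0.02)], [np.float64(-0.63), np.float64(-0.05)], [np.float64(-0.84), np.float64(-0.09)]]
```

View pics/t5.png

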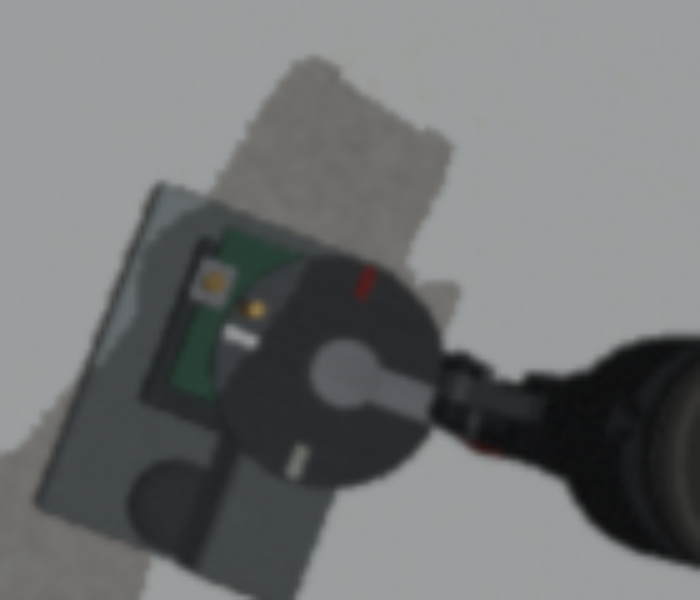

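Crank (hub at about 345,373) covers the quarter mark, so it stands near 1.57. Now forward to the stop.

Emit:
move_arm:
  gripper: [0,0,0,0,0]
  xyz:
    - [1.25,0.17,0]
    - [2.44,0.61,0.01]
    - [3.51,1.28,0.01]
    - [4.43,2.15,0.02]
    - [5.13,3.2,0.02]
  twist: [0,0,0,0,0]

```text
t: 9.47
eef_pos: [0.5033, -0.1861, 0.2746]
tool_rot: [0.003, 0.149, 0.989, -0.001]
contact_force: [9.2, -3.8, -2.6]
gripper_width: 0.292
```

Emit:
move_arm:
  gripper: [0,0,0,0,0]
  xyz:
    - [0.47,1.17,0]
    - [0.7,2.42,0.01]
    - [0.65,3.68,0.01]
    - [0.35,4.91,0.02]
    - [-0.21,6.05,0.02]
  twist: [0,0,0,0,0]

```text
t: 9.88
eef_pos: [0.5209, -0.13, 0.2741]
tool_rot: [-0.0, 0.15, 0.989, -0.001]
contact_force: [-2.5, -6.2, 7.4]
gripper_width: 0.289
```

Emit:
move_arm:
  gripper: [0,0,0,0,0]
  xyz:
    - [-0.78,1.0,0]
    - [-1.75,1.81,0.01]
    - [-2.86,2.41,0.01]
    - [-4.08,2.76,0.02]
    - [-5.34,2.84,0.02]
  twist: [0,0,0,0,0]

```text
t: 10.3
eef_pos: [0.5805, -0.1161, 0.2737]
tool_rot: [-0.002, 0.148, 0.989, 0.001]
contact_force: [-5.9, 1.1, 10.2]
gripper_width: 0.292
```

Emit:
move_arm:
  gripper: [0,0,0,0,0]
  xyz:
    - [-0.15,0,0]
    - [-0.32,-0.02,0]
    - [-0.32,-0.02,0]
    - [-0.32,-0.02,0]
    - [-0.32,-0.02,0]
  twist: [0,0,0,0,0]

```text
t: 10.72
eef_pos: [0.5841, -0.1175, 0.2738]
tool_rot: [-0.0, 0.149, 0.989, 0.001]
contact_force: [-1.2, 2.0, 7.1]
gripper_width: 0.29
```

```bash
python3 - <<'E'
from h import *
o=get_obs();print(o['eef_pos'],o['contact_force'],o['joint_vel'].round(3))
w=o['eef_pos'][:2]-[.562,-.1735]; print(np.hypot(*w),np.degrees(np.arctan2(w[1],w[0])))
E
```

```text
[ 0.58405087 -0.11747359  0.2737837 ] [-1.24898085  2.0015417   7.098989  ] [ 0.    -0.002 -0.     0.001 -0.001 -0.001  0.001]
0.06020963170011795 68.51639696621147
```

Emit:
move_arm:
  gripper: [0,0,0,0,0]
  xyz:
    - [-0.15,-0.01,0]
    - [-0.31,-0.03,0]
    - [-0.31,-0.03,0]
    - [-0.31,-0.03,0]
    - [-0.31,-0.03,0]
  twist: [0,0,0,0,0]

```text
t: 11.13
eef_pos: [0.5862, -0.1183, 0.2737]
tool_rot: [-0.001, 0.149, 0.989, 0.001]
contact_force: [-4.3, 3.9, 9.1]
gripper_width: 0.295
```

Emit:
move_arm:
  gripper: [0,0,0,0,0]
  xyz:
    - [-0.15,-0.02,0]
    - [-0.3,-0.04,0]
    - [-0.3,-0.04,0]
    - [-0.3,-0.04,0]
    - [-0.3,-0.04,0]
  twist: [0,0,0,0,0]

```text
t: 11.55
eef_pos: [0.5869, -0.1187, 0.2735]
tool_rot: [-0.004, 0.148, 0.989, 0.002]
contact_force: [-12.3, 6.6, 16.9]
gripper_width: 0.289
```

Force rises and motion stalls, so it's at the stop. I'll ease off, open, and rise.

Emit:
move_arm:
  gripper: [0,0,1,1,1]
  xyz:
    - [0.15,0.02,0]
    - [0.3,0.04,0]
    - [0.3,0.04,0]
    - [0.3,0.04,0]
    - [0.3,0.04,0]
  twist: [0,0,0,0,0]

```text
t: 11.97
eef_pos: [0.5865, -0.1189, 0.2727]
tool_rot: [-0.001, 0.149, 0.989, -0.0]
contact_force: [0.2, 0.2, 0.4]
gripper_width: 0.712
```

Emit:
move_arm:
  gripper: [1,1,1,1,1]
  xyz:
    - [0,0,0]
    - [0,0,0]
    - [0,0,0]
    - [0,0,0]
    - [0,0,0]
  twist: [0,0,0,0,0]

```text
t: 12.38
eef_pos: [0.5871, -0.1184, 0.2731]
tool_rot: [-0.0, 0.148, 0.989, -0.0]
contact_force: [0.3, 0.6, 0.9]
gripper_width: 0.999
```

```bash
python3 - <<'E'
from h import *
r=read_camera('wrist'); cv2.imwrite('pics/w6.png',r['pixels'][:,:,::-1])
E
```

```text
(no output)
```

View pics/w6.png

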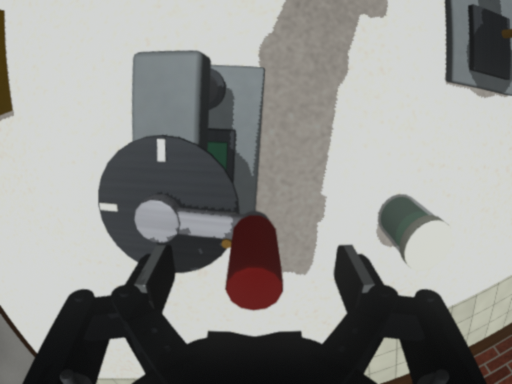

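The knob (about 255,270) stands free midway between the open fingers, with clearance on both sides, so I can rise.

Emit:
move_arm:
  gripper: [1,1,1,1,1]
  xyz:
    - [0,0,-1.5]
    - [0,0,-4.5]
    - [0,0,-8]
    - [0,0,-12]
    - [0,0,-15]
  twist: [0,0,0,0,0]

```text
t: 12.85
eef_pos: [0.5872, -0.1188, 0.4263]
tool_rot: [0.001, 0.149, 0.989, 0.0]
contact_force: [0.6, -1.0, 0.7]
gripper_width: 1.0
```

Emit:
move_arm:
  gripper: [1,1,1,1,1]
  xyz:
    - [3,0,0]
    - [6,0,0]
    - [7,0,0]
    - [7,0,0]
    - [7,0,0]
  twist: [0,0,0,0,0]

```text
t: 13.27
eef_pos: [0.5203, -0.0976, 0.4235]
tool_rot: [0.0, 0.148, 0.989, 0.0]
contact_force: [0.5, -0.3, 0.0]
gripper_width: 1.001
```

```bash
python3 - <<'E'
from h import *
o=get_obs();print(o['eef_pos'],o['contact_force'],o['joint_vel'].round(3),o['t'])
for c in('wrist','top'):
    r=read_camera(c)
    for q in('crank_grip','crank_hub','spare_grip','jar1'): print(c,q,[(d['centre'],d['p']) for d in spot_point(q,c)])
    cv2.imwrite(f'pics/{c}7.png',r['pixels'][:,:,::-1])
r=read_camera('scene')
for q in('crank_grip','crank_hub','spare_grip','jar1'): print('scene',q,[(d['centre'],d['p']) for d in spot_point(q,'scene')])
E
```

```text
[ 0.520279   -0.0976421   0.42349657] [ 0.47085814 -0.28672303  0.03390914] [ 0.008  0.033 -0.001 -0.024 -0.002 -0.004  0.001] 13.2667
wrist crank_grip [([0.5856, -0.1178, 0.2175], 0.69)]
wrist crank_hub [([0.5616, -0.1747, 0.1847], 0.72)]
wrist spare_grip [([0.4387, 0.2353, 0.2212], 0.6)]
wrist jar1 [([0.7099, 0.0456, -0.0039], 0.74), ([0.603, 0.3924, -0.0], 0.6)]
top crank_grip [([0.5877, -0.1183, 0.2183], 0.76)]
top crank_hub [([0.5592, -0.1725, 0.1866], 0.8)]
top spare_grip [([0.4364, 0.2366, 0.2185], 0.7), ([0.7151, 0.044, -0.0032], 0.19)]
top jar1 [([0.6089, 0.3918, 0.0015], 0.75), ([0.7137, 0.0476, -0.0006], 0.55)]
scene crank_grip [([0.5877, -0.1202, 0.2193], 0.46)]
scene crank_hub [([0.5602, -0.1738, 0.1841], 0.71)]
scene spare_grip [([0.4408, 0.2306, 0.2112], 0.47)]
scene jar1 [([0.7104, 0.044, -0.0042], 0.9), ([0.6013, 0.3861, -0.0069], 0.72)]
```

View pics/wrist7.png

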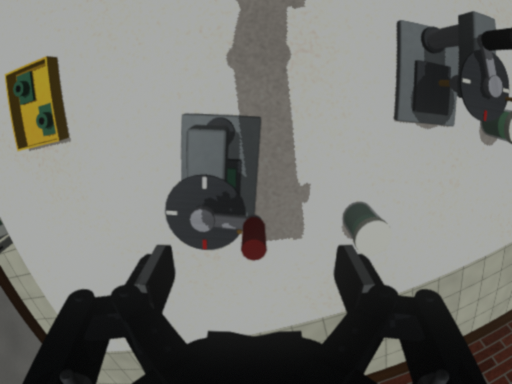

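Red mark at (205,244), and the crank points from (202,220) to the right, at the last white mark. The measured direction of about 65–67° matches the stop.

```bash
python3 -c "
from station import *
print(hand_in())"
```

```text
the job is handed in; nothing more can be done
None
```

I tapped the thread on the red-knob stand and handed the job in at about 13.5 s of the 54 s allowed. `hand_in` gives no verdict.

- **Cranking:** I held the red knob and cranked to about 3.1 rad, then back to about 1.55 rad. At each of those I stopped for about 0.8 s. Then I went forward until the push force rose to about 12 N and the crank stopped moving, which I took as the depth stop.
- **Letting go:** I eased off, opened the gripper, rose 15 cm and moved aside. The contact force then read about zero.
- **Final crank angle:** All three cameras put the crank at about 64–67° in the world frame. That is about 4.75 rad, so it rests at the stop to within a few degrees.
- **Spare stand and jars:** The spare knob and both jars show where they were, within the detectors' error of a few mm.

No check failed. The largest disagreement was about 4 to 6 mm, in the positions found for the hub and the spare knob.

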